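# Show the trainee what goes into the mortar

## Task

Show the trainee the recipe by pointing, without touching anything: point down at the middle of the cap of the red-capped reagent bottle on the open bench in front of you, then likewise at the blue-capped one near it, and last at the middle of the white mortar's mouth. At each one bring the fingertips to two or three centimetres above its top and stay there for two full seconds. Between them rise well clear, so that you never come low over the green-capped bottle or the yellow-lidded jar, and finish with the hand raised at least 20 cm above the bench, everything standing where it stood.

Things in the scene. Friction and masses are not known exactly. Their poses are not given: they have to be found in the camera images.
- bottle_red: reagent bottle with a red screw cap, 40 mm in diameter and 78 mm tall, loose and upright; origin at the centre of its underside, z up; cap 34 mm across
- bottle_red_top (a point): centre of the top of the red cap, 78 mm above the bench
- bottle_blue: reagent bottle with a blue screw cap, 30 mm in diameter and 55 mm tall, loose and upright; origin at the centre of its underside, z up; cap 26 mm across
- bottle_blue_top (a point): centre of the top of the blue cap, 55 mm above the bench
- mortar: white porcelain mortar, an open bowl 94 mm across its rim and 55 mm tall, loose; origin at the centre of its underside, z up
- mortar_mouth (a point): centre of the mortar's mouth, level with its rim, 55 mm above the bench
- bottle_green: reagent bottle with a white screw cap, 43 mm in diameter and 86 mm tall, loose and upright; origin at the centre of its underside, z up; the cap has a green disc on top and the label a green band: the green-capped bottle, not to be pointed at
- bottle_green_top (a point): centre of the top of the green-capped bottle, 86 mm above the bench
- jar_yellow: white sample jar with a yellow lid, 52 mm in diameter, 66 mm tall, loose, not to be pointed at; origin at the centre of its underside, z up
- jar_yellow_top (a point): centre of the top of the yellow lid, 66 mm above the bench
- pestle: white pestle, 115 mm long and 25 mm thick, lying on the bench along its own y, loose bystander; origin at the bottom of its middle
- beaker: clear glass beaker, 73 mm across and 90 mm tall, loose bystander beside the mortar; origin at the centre of its underside, z up
Not all that is in view belongs to the job. Of the things that look like the bottle_red, the smaller one is meant.

How it is judged:
By the outcome, as a careful person would: the job done as asked, in the order asked, and still so for the second after the job is handed in, with the robot touching nothing.
It also fails if it takes over 58 s, if anything falls off the work surface, if the arm or the gripper's body presses on something with over 40 N, if the wrist force passes 120 N, or if a joint passes its speed limit or range.

## Robot

A 7-joint arm with a two-finger parallel gripper is mounted at the origin on a cart in front of the work surface, level with it; the furniture and walls round the work are solid. World frame = base frame: x ahead of the robot, y to its left, z up, the work surface at z = 0. Lengths are in mm, angles in rad, forces in N, time in s.
With the tool pointing down it reaches from about 425 to 950 mm from the base axis. Payload 4.7 kg.
Tool frame: the origin (TCP) lies at the very end of the fingers, on their centre line; the grasp point (between the pads) lies 19 mm behind it (tcp_to_grasp is the distance from the TCP to the grasp point, in mm); z points along the fingers, y is the line along which they close (so a half turn about z gives the same grasp; the last joint's range is limited). The gripper opens to 87 mm and grips with 3 to 60 N. Pads are 19 mm wide; open, the fingers measure 117 mm over their backs; the gripper's body (75 mm by 190 mm) begins 51 mm behind the grasp point.
Start: joints at [-1.309, 0.469, -0.049, 1.532, 0.024, 1.141, -0.082], TCP at [193.494, 646.691, 222.573] pointing down, gripper open.
Joint ranges: [-2.59, 2.59], [-0.33, 1.99], [-1.39, 1.29], [0.1, 2.45], [-1.04, 4.18], [0.21, 1.99], [-2.66, 2.66]. Speed limits (rad/s): [2.57, 2.57, 3.14, 3.14, 3.14, 3.14, 3.14].

## Interface

Orientations are given as a unit quaternion [w, x, y, z].
In Python, from cell import * gives the robot as it stands. The module is installed in compiled form; this text tells all that it offers. Calls block until the motion is done:
- movep(position, orientation): joint-space move of the TCP to a pose.
- servo_line(position, rotation=None, v=150, stop_force=None): straight line of the TCP; rotation=None keeps the orientation; v is the mean speed in mm/s. With stop_force (N) it stops when the force on the tool has changed by that much, and returns True; else False.
- goto_joints(angles): joint-space move.
- move_gripper(opening): finger opening in mm; the grip force is fixed at half the most; returns when the fingers have stopped.
- wait(seconds).
- ik(position, orientation): joint angles nearest the present ones, or None.
- capture(name): name is "side" or "top"; returns a dict with "img" (420x560x3 uint8, blue, green, red), "range_z" (420x560 float32, mm along the optical axis (not along the pixel's ray), 0 where there is no reading), "K" (3x3 intrinsics, pixels), "position" and "orientation" of the camera in the world. Camera axes: x right, y down, z forward; pixel columns grow to the right and rows downward; lengths in mm; the calibration is good to about 2 mm. A picture is of the moment at which its call begins.
A pose or a line that the arm cannot do raises Unreachable and nothing moves.
- sign_off(): hands the job in; it is judged then, once.
Readings, each from a call of its own:
- get_time(): time.
- get_joint_pos(): joint angles.
- get_joint_velocities(): joint speeds.
- get_joint_torque(): joint torques, N m.
- get_tool_pos(): TCP position.
- get_ee_rot(): TCP orientation.
- get_wrist_force(): force on the tool from outside, world axes, zero at the start.
- get_wrist_torque(): the same for the moment, N m.
- get_finger_gap(): finger opening in mm.
- get_gripper_force(): force on a finger pad.
Only numpy, scipy, OpenCV 4.12 (cv2) and the standard library are available. Lean on these libraries where they do the work, as an engineer would, in place of code of your own. Each camera call takes 0.05 s, during which the arm holds its last target. There are 200 camera calls.

## Working session

There is one attempt and no reset: what is moved stays moved. The work goes in short steps, each a Python script; the robot and the scene stay as the last script left them, time stands still between calls to the robot, and variables do not carry over. Pictures are saved under pics/ and viewed, at most 10 in all, crops included, and the job is handed in when it is done.

```bash
mkdir -p pics; cat > h.py <<'E'
from cell import *
import numpy as np, cv2, pickle
from scipy.spatial.transform import Rotation as R
def world(c,u,v,z=None):
    """z None: use depth; else intersect pixel ray with plane z"""
    r=np.linalg.inv(c["K"])@[u,v,1]; q=c["orientation"]
    M=R.from_quat([q[1],q[2],q[3],q[0]]).as_matrix(); p=np.array(c["position"])
    d=M@r
    return p+d*(c["range_z"][int(v),int(u)] if z is None else (z-p[2])/d[2])
E
python3 - <<'E'
from h import *
for n in("top","side"):
    c=capture(n); pickle.dump(c,open(n+".pkl","wb")); cv2.imwrite(f"pics/{n}1.png",c["img"]); print(n,c["position"],c["orientation"])
print(get_time(),get_ee_rot(),get_finger_gap())
E
```

```text
top [384.53239974  22.15713931 920.76790296] [ 0.06513979 -0.69751244  0.71172442 -0.0517837 ]
side [ 199.91200796 -810.34693629  760.20616867] [-0.44132328  0.87647034 -0.17709708  0.07530028]
0.1 [-8.07624401e-05  1.44854827e-01  9.89452557e-01 -8.42537401e-04] 86.6341399495443
```

View pics/top1.png

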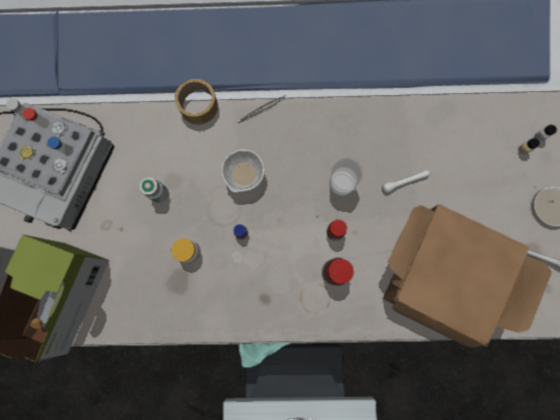

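View pics/side1.png

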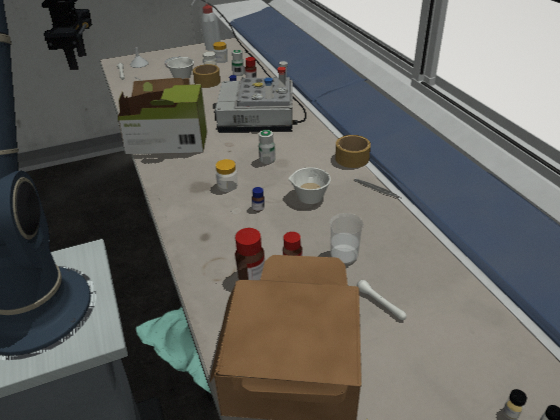

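The top view's red-cap candidates are (338,229) small, (340,271) larger and (30,114) on the shaker rack. The blue ones are (240,231) on the bench and (54,143) on the rack. For the mortar it is the white bowl at (243,172), not the wooden ring at (196,100). To keep clear of: the green cap at (149,186), the yellow lid at (183,250), the box, and the larger red bottle. I choose (338,229), (240,231) and (243,172), and will check them in a crop.

```bash
python3 - <<'E'
from h import *
c=pickle.load(open("top.pkl","rb"))
cv2.imwrite("pics/crop.png",cv2.resize(c["img"][145:295,200:400],None,fx=4,fy=4,interpolation=cv2.INTER_CUBIC))
for n,u,v in[("red",338,229),("bigred",340,271),("blue",240,231),("mortar",243,172),("rim",225,172),("green",149,186),("yel",183,250),("beaker",343,180),("box",465,275),("boxedge",410,245)]: print(n,world(c,u,v).round())
E
```

```text
red [499. -88.  77.]
bigred [413. -84. 109.]
blue [502. 116.  55.]
mortar [641. 113.  21.]
rim [635. 149.  46.]
green [596. 302.  88.]
yel [463. 233.  69.]
beaker [ 613. -108.   37.]
box [ 400. -322.  112.]
boxedge [ 459. -218.  122.]
```

View pics/crop.png

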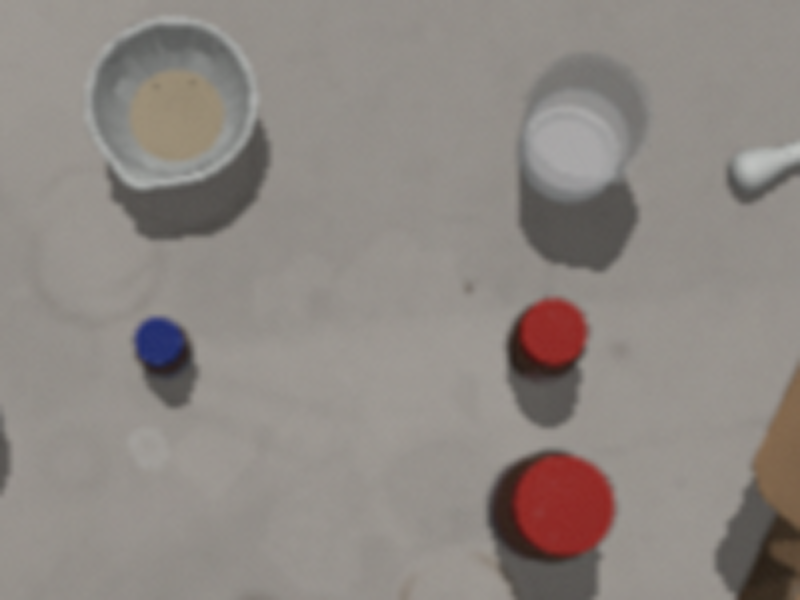

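The crop shows the red cap centred at crop (553,332), full image (338.2,228). Blue is at (160,342), or (240,230.5). The mortar rim circle, leaving out the spout, is at (173,102), or (243.2,170.5). Depth gives the chosen bottle's cap at 77 mm, against 109 mm for the larger one, so the choice is right.

```bash
cat > go.py <<'E'
from h import *
c=pickle.load(open("top.pkl","rb"))
T=[(n,world(c,u,v,z)) for n,u,v,z in[("red",338,228,78),("blue",239.8,230.3,55),("mortar",243,170.3,55)]]
E
python3 - <<'E'
from go import *
for n,p in T: print(n,p.round(1))
q=[0,0,1,0]
p=get_tool_pos(); servo_line([p[0],p[1],320],v=150)
move_gripper(0)
x,y,_=T[0][1]
movep([x,y,300],q)
c=capture("side"); cv2.imwrite("pics/side2.png",c["img"])
c=capture("top"); cv2.imwrite("pics/top2.png",c["img"])
print(get_time(),get_tool_pos(),get_ee_rot(),get_joint_pos(),get_finger_gap())
E
```

```text
red [501.3 -87.5  78. ]
blue [504.  116.5  55. ]
mortar [634.8 109.1  55. ]
5.325 [501.54630945 -86.75457857 299.95504847] [-3.21814139e-05 -6.89411793e-04  9.99999761e-01 -3.02761365e-05] [-0.62858567  0.14910173  0.81954525  1.84994658 -0.11704467  1.19188992
  1.80103964] 0.007635640630004425
```

View pics/side2.png

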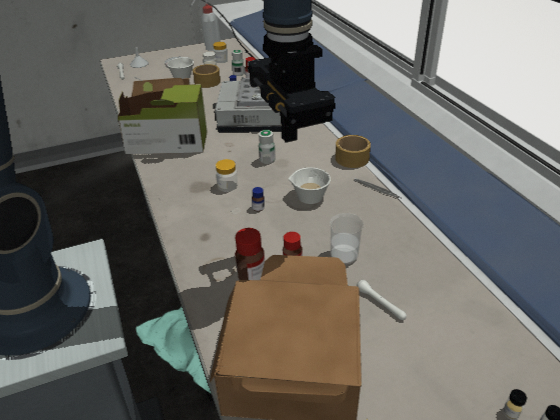

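The scene is undisturbed. The hand is above the red bottle with its tips at (289,138), and the caps stand where they were. Next I descend over red with a light force stop and look.

```bash
python3 - <<'E'
from go import *
x,y,z=T[0][1]
print(servo_line([x,y,z+25],v=120,stop_force=8)); t=get_time()
c=capture("side"); cv2.imwrite("pics/side3.png",cv2.resize(c["img"][100:300,180:400],None,fx=3,fy=3)[:600])
wait(2.7); print(t,get_time(),get_tool_pos(),get_wrist_force())
E
```

```text
False
7.1167 9.8667 [501.2757853  -87.46219295 103.01068629] [-0.36564826  0.46679601  0.45307859]
```

View pics/side3.png

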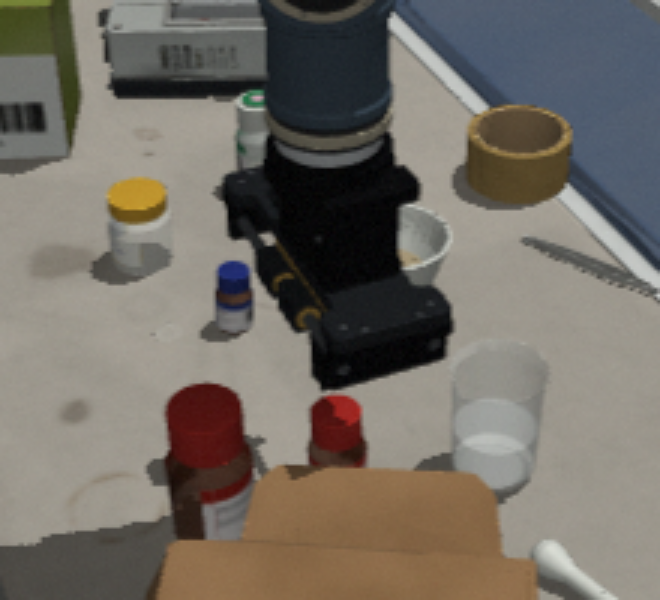

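The fingertips hover just above the small red cap, at crop (335,405), and clear the larger bottle and the beaker. Carrying on with blue and the mortar.

```bash
python3 - <<'E'
from go import *
x,y,_=T[0][1]; servo_line([x,y,280],v=150)
for n,(x,y,z) in T[1:]:
    servo_line([x,y,280],v=150)
    print(n,servo_line([x,y,z+25],v=120,stop_force=8)); t=get_time()
    c=capture("side"); cv2.imwrite(f"pics/{n}.png",c["img"])
    wait(2.7); print(get_time()-t,get_tool_pos(),get_wrist_force())
    servo_line([x,y,300],v=150)
wait(.5)
a=cv2.imread("pics/blue.png")[100:300,180:400]; b=cv2.imread("pics/mortar.png")[100:300,180:400]; d=capture("side")["img"][100:300,180:400]; e=capture("top")["img"]
cv2.imwrite("pics/all.png",np.vstack([np.hstack([cv2.resize(i,(400,300)) for i in r]) for r in((a,b),(d,e))]))
print(get_time(),get_tool_pos())
E
```

```text
blue False
2.7499999999999982 [503.97475114 116.51395305  80.00749476] [-0.03767948 -0.38162255  0.03753022]
mortar False
2.75 [634.83929907 109.16454294  80.0074822 ] [-0.15588221 -0.60709717 -0.27172799]
26.7083 [634.79999152 109.12618124 299.99749133]
```

View pics/all.png

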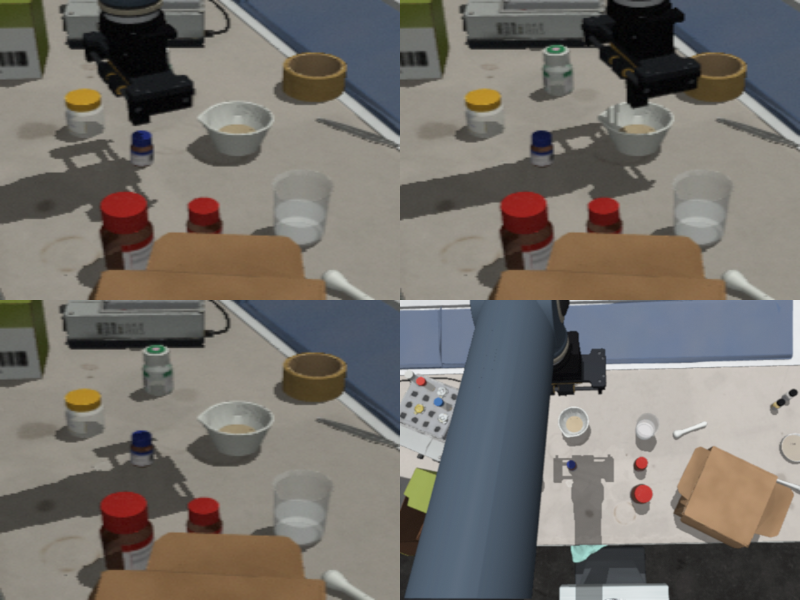

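The blue and mortar frames show the tips just above each target, and every object stands where it was. The hand is at 300 mm, so I'm handing in.

```bash
python3 -c "
from cell import *
print(sign_off())"
```

```text
the job is handed in; nothing more can be done
None
```

I pointed at the red cap, then the blue cap, then the mortar's mouth, each from 25 mm above for about 2.7 s; nothing was touched or moved, the hand finished 300 mm above the bench, and I handed the job in at about 27 s, though no verdict was returned.

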